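Put the lab bench in order for a scale check

ROBOT

A 6-joint arm with a two-finger parallel gripper is mounted at the origin on the work surface. World frame = base frame: x ahead of the robot, y to its left, z up, the work surface at z = 0. Lengths are in m, angles in rad, forces in N, time in s.
With the tool pointing down it reaches from about 0.25 to 0.725 m from the base axis. Payload 4 kg.
Tool frame: the origin (TCP) lies on the centre line of the jaws, within the pads' length; the fingertips stand 22 mm ahead of it and the grasp point (between the pads) lies 3 mm ahead of it; z points along the fingers, y is the direction in which the jaws open and shut (so a half turn about z gives the same grasp; the last joint's range is limited). The gripper opens to 85 mm and grips with 20 to 120 N. Pads are 22 mm wide; open, the fingers measure 114 mm over their backs; the gripper's body (76 mm by 85 mm) begins 54 mm behind the grasp point. The pads swing forward as they close: fully open they stand 13 mm farther back than shut.
Start: joints at [-1.27, 0.241, 0.005, 1.335, 0, 1.571], TCP at [0.148, -0.478, 0.253] pointing down, gripper open.
Joint ranges: [-2.72, 2.72], [-1.05, 1.87], [-1.09, 1.28], [-1.99, 2.15], [-1.42, 1.44], [-3.14, 3.14]. Speed limits (rad/s): [2.79, 2.79, 3.14, 3.14, 3.14, 3.14].

INTERFACE

Orientations are given as a rotation vector (axis times angle).
In Python, from workcell import r, optics gives the robot as it stands. Calls block until the motion is done:
- r.goto(position, orientation): joint-space move of the TCP to a pose.
- r.movel(position, ori=None, v=0.15): straight line of the TCP; ori=None keeps the orientation; v is the mean speed in m/s.
- r.set_joints(angles): joint-space move.
- r.move_gripper(opening, newtons=None): finger opening in m; newtons is the grip in N (None keeps the last); returns when the fingers have stopped.
- r.sleep(seconds).
- r.inverse_kinematics(position, orientation): joint angles nearest the present ones, or None.
- r.sense(): the state.
- optics.camera(name): name is "scene" or "side" or "wrist"; returns the picture (480x640x3 uint8, blue, green, red); there is no depth.
- optics.camera_params(name): a dict with "fx", "fy", "cx", "cy" (pixels), "dist" ([k1, k2, p1, p2, k3] as OpenCV has them; the pictures are not rectified), "R" (3x3) and "t" (3): a world point X has camera coordinates R X + t; the wrist camera has in their place "hand_eye" (4x4, takes a point from camera to tool coordinates, whose origin is the TCP and whose axes are the flange's). Camera axes: x right, y down, z forward; pixel columns grow to the right and rows downward; lengths in m; the calibration is good to about 2 mm. A picture is of the moment at which its call begins: read the wrist's pose just before it. camera_params takes no time and is no camera call.
A pose or a line that the arm cannot do raises r.MotionError and nothing moves.
- r.job_done(): hands the job in, once; it reports no verdict.
The state is a dict: "time_s": time; "joint_pos": joint angles; "joint_vel": joint speeds; "joint_torque": joint torques, N m; "eef_pos": TCP position; "tool_rot": TCP orientation; "ft_force": force on the tool from outside, world axes, zero at the start; "wrist_torque": the same for the moment, N m; "grip_width": finger opening in m.
Only numpy, scipy, OpenCV 4.12 (cv2) and the standard library are available. Lean on these libraries where they do the work, as an engineer would, in place of code of your own. Each camera call takes 0.05 s, during which the arm holds its last target.

TASK

Four things on this lab bench are standing in one another's places: put the steel check weight in the middle of the scale's pan, the square bottle in the middle of the square cork mat, the round jar in the middle of the round cork mat, and the oblong box in the middle of the oblong cork mat, lying lengthwise along it. The black hexagonal rubber mat is the free spot for parking a thing on the way. Keep everything upright, load the sprung pan gently so that it never sinks down near its stop, and leave the conical flask where it stands.

Things in the scene. Friction and masses are not known exactly. Their poses are not given: they have to be found in the camera images.
- weight: Steel check weight, 500 g: upright plain cylinder, diameter 48 mm, 34 mm high, with a small knob (diameter 24 mm) above it to a total height of 56 mm. Origin: centre of its underside; z up. Starts on the square or the round cork mat. Belongs on the scale's pan.
- box: Closed oblong grey plastic slide box, 80 mm long (its x axis) by 38 mm wide (its y axis; a 2 mm thick decorative clasp plate on the +y side) by 42 mm high, about 0.16 kg. Origin: centre of its underside; z up. Starts on the square or the round cork mat, whichever the weight is not on. Belongs on the oblong cork mat.
- jar: Round amber glass jar with a black lid: body diameter 58 mm up to 50 mm height, lid diameter 48 mm, total height 70 mm, about 0.24 kg. Origin: centre of its underside; z up. Starts on the oblong cork mat. Belongs on the round cork mat.
- bottle: Square-section white plastic bottle: body 50 by 50 mm (x and y axes square to its faces), 72 mm high, with a round cap (diameter 34 mm) above it to a total height of 98 mm, about 0.24 kg. Origin: centre of its underside; z up. Starts on the scale's pan. Belongs on the square cork mat.
- square_mat: Square cork mat, 88 by 88 mm, 6 mm thick, fixed on the bench. Origin: centre of its underside, at bench level; z up, x and y square to its edges.
- round_mat: Round cork mat, diameter 92 mm, 6 mm thick, fixed on the bench. Origin: centre of its underside, at bench level; z up.
- oblong_mat: Oblong cork mat, 112 mm long (its x axis) by 66 mm wide (its y axis), 6 mm thick, fixed on the bench. Origin: centre of its underside, at bench level; z up.
- hex_mat: Black hexagonal rubber mat, 86 mm across its flats, 6 mm thick, fixed on the bench: the free spot, empty at the start. Origin: centre of its underside, at bench level; z up.
- pan: Square steel pan (116 by 116 mm) of a white spring scale (120 by 120 mm, fixed on the bench). Origin: centre of the pan's top face; z up, x and y square to its edges. Empty, the top face is 80 mm above the bench; it sinks straight down by about 1.6 mm per newton of load (8 mm under the check weight, about 4 mm under the bottle) and rises again when unloaded; its stop is 22 mm down, and it must not be pushed, or bounced by a drop, more than 18 mm down.
- flask: Green glass conical flask standing loose on the bench among the things, base diameter 68 mm, 100 mm high. Origin: centre of its underside. A bystander: not to be moved or knocked over.
Things that resemble listed ones, but are neither listed nor needed, are in the scene too. What is shaped like the box but purple or red is not meant. What is shaped like the oblong_mat but turquoise is not meant.

How it is judged:
By the outcome, as a careful person would: the job done as asked, in the order asked, and still so for the second after the job is handed in, with the robot touching nothing.
It also fails if it takes over 136 s, if anything falls off the work surface, if the arm or the gripper's body presses on something with over 40 N, if the wrist force passes 120 N, or if a joint passes its speed limit or range.

## Working session

There is one attempt and no reset: what is moved stays moved. The work goes in short steps, each a Python script; the robot and the scene stay as the last script left them, time stands still between calls to the robot, and variables do not carry over. Pictures are saved under pics/ and viewed, and the job is handed in when it is done.

```bash
ls -la; mkdir -p pics
python3 - <<'E'
from workcell import r, optics
import cv2
for n in ["scene","side","wrist"]:
    cv2.imwrite(f"pics/a_{n}.png",optics.camera(n)); p=optics.camera_params(n); print(n,p)
print(r.sense())
E
```

```text
total 12
drwxr-xr-x  3 agent agent 4096 Dec  7 05:13 .
drwxr-xr-x 23 root  root  4096 Dec  7 05:13 ..
drwxr-xr-x  2 agent agent 4096 Dec  7 05:13 pics
scene {'fx': 506.48493277411814, 'fy': 506.48493277411814, 'cx': 325.8938378383975, 'cy': 246.01779220067775, 'dist': array([-0.10657311,  0.        ,  0.        ,  0.        ,  0.        ]), 'R': array([[-0.30091219,  0.95350241, -0.01688215],
       [ 0.59580842,  0.17414754, -0.78401847],
       [-0.74462351, -0.24597924, -0.62050789]]), 't': array([ 0.15053318, -0.21306599,  1.41953025])}
side {'fx': 463.39920275880104, 'fy': 463.39920275880104, 'cx': 314.55678761105315, 'cy': 237.60318462009067, 'dist': array([-0.11558923,  0.        ,  0.        ,  0.        ,  0.        ]), 'R': array([[-0.92811632, -0.37214791,  0.01029735],
       [-0.2928987 ,  0.71284086, -0.63723485],
       [ 0.22980525, -0.59444414, -0.77060087]]), 't': array([0.45903177, 0.19199107, 0.92620937])}
wrist {'fx': 364.3961591119086, 'fy': 364.3961591119086, 'cx': 322.42378137483706, 'cy': 235.82514812942748, 'dist': array([-0.03601482,  0.        ,  0.       
[... 387 characters left out ...]
time_s': 0.15, 'joint_pos': array([-1.27001023e+00,  2.41258304e-01,  4.03823490e-03,  1.33519003e+00,
        3.03147510e-06,  1.57081393e+00]), 'joint_vel': array([-1.04716700e-04, -1.72746887e-03,  4.35744986e-03, -4.71507641e-04,
       -1.75529867e-04, -3.37054745e-05]), 'joint_torque': array([-8.48266118e-04, -3.72635078e+01,  2.52638716e+01,  1.24168728e-02,
       -6.10054803e-05,  2.71320630e-05]), 'eef_pos': array([ 0.1480067 , -0.47713367,  0.25260998]), 'tool_rot': array([-3.10455731e+00, -4.70428184e-01,  3.74921250e-04]), 'ft_force': array([ 0.06383168, -1.24801077, -0.14302152]), 'wrist_torque': array([ 0.03349566, -0.01039513, -0.02103837]), 'grip_width': 0.08558141408739003}
```

View pics/a_scene.png

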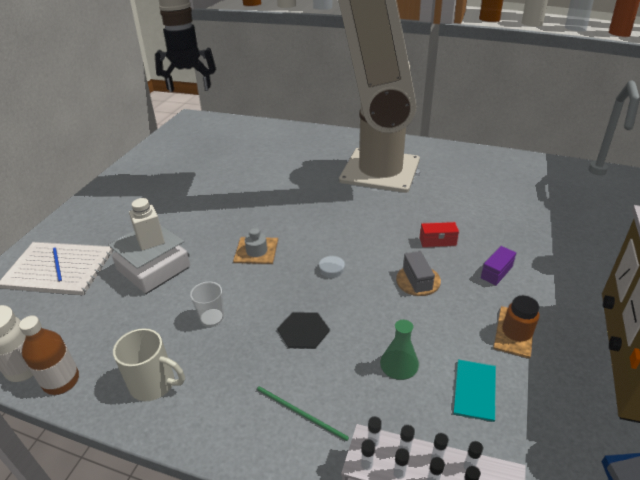

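View pics/a_side.png

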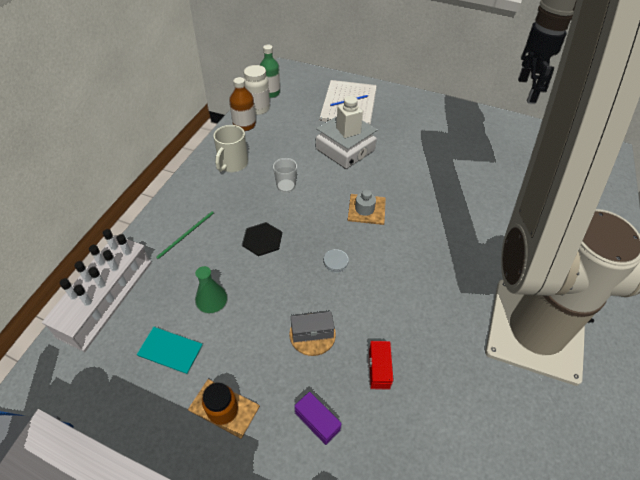

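View pics/a_wrist.png

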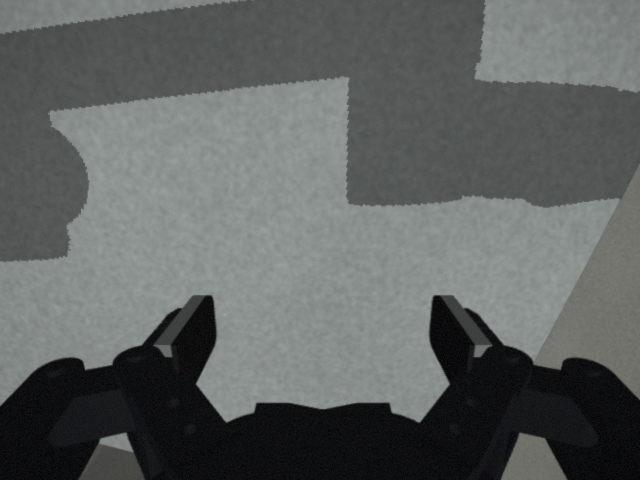

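Bottle is on the pan (145,225 in scene), weight on the square mat (256,245), box on the round mat (419,270), jar on the oblong mat (520,320), hex mat free (303,330), flask at (400,350).

```bash
cat > h.py <<'E'
import numpy as np, cv2
from scipy.spatial.transform import Rotation as Ro
def cam(optics,name,s=None):
    p=optics.camera_params(name); K=np.array([[p['fx'],0,p['cx']],[0,p['fy'],p['cy']],[0,0,1]]); d=np.array(p['dist'])
    if name=='wrist':
        T=np.eye(4);T[:3,:3]=Ro.from_rotvec(s['tool_rot']).as_matrix();T[:3,3]=s['eef_pos']
        C=np.linalg.inv(T@p['hand_eye']); return K,d,C[:3,:3],C[:3,3]
    return K,d,np.array(p['R']),np.array(p['t'])
def toplane(c,uv,z):
    K,d,R,t=c; uv=np.array(uv,float).reshape(-1,1,2)
    n=cv2.undistortPoints(uv,K,d).reshape(-1,2); D=np.c_[n,np.ones(len(n))]@R; o=-R.T@t
    return o+D*((z-o[2])/D[:,2])[:,None]
def proj(c,X):
    K,d,R,t=c; return cv2.projectPoints(np.array(X,float).reshape(-1,1,3),cv2.Rodrigues(R)[0],t,K,d)[0].reshape(-1,2)
E
python3 - <<'E'
from h import *
from workcell import r, optics
S=cam(optics,'scene');D=cam(optics,'side')
for n,a,b,z in [("bottlecap",(141,204),(350,101),.076+.098),("weightknob",(254,234),(366,195),.062),("boxtop",(418,263),(313,319),.048),("jarlid",(525,304),(217,392),.076),("hex",(303,330),(262,239),.006),("flaskbase",(400,362),(211,297),0),("flasktop",(404,323),(204,270),.1)]:
    print(n,toplane(S,a,z)[0].round(3),toplane(D,b,z)[0].round(3))
for n in ['scene','side']:
    im=cv2.imread(f'pics/a_{n}.png')
    R=[(90,190,290,340),(380,220,560,380)] if n=='scene' else [(230,80,400,270),(130,260,350,450)]
    for i,(x0,y0,x1,y1) in enumerate(R):
        c=im[y0:y1,x0:x1]; k=min(800/c.shape[1],600/c.shape[0]); cv2.imwrite(f'pics/z_{n}{i}.png',cv2.resize(c,None,fx=k,fy=k,interpolation=cv2.INTER_CUBIC)); print(n,i,x0,y0,k)
E
```

```text
bottlecap [ 0.553 -0.365  0.174] [ 0.548 -0.363  0.174]
weightknob [ 0.448 -0.178  0.062] [ 0.436 -0.175  0.062]
boxtop [0.428 0.175 0.048] [0.43  0.17  0.048]
jarlid [0.52  0.382 0.076] [0.521 0.376 0.076]
hex [ 0.631 -0.004  0.006] [ 0.626 -0.002  0.006]
flaskbase [0.649 0.185 0.   ] [0.659 0.178 0.   ]
flasktop [0.648 0.183 0.1  ] [0.656 0.178 0.1  ]
scene 0 90 190 4.0
scene 1 380 220 3.75
side 0 230 80 3.1578947368421053
side 1 130 260 3.1578947368421053
```

```bash
cat >> h.py <<'E'
def down(yaw): return (Ro.from_euler('z',yaw)*Ro.from_euler('x',np.pi)).as_rotvec()
E
python3 - <<'E'
from h import *
from workcell import r, optics
import pickle
for i,(p,y) in enumerate([((.50,-.27,.30),-.5),((.48,.28,.29),.5)]):
    r.goto(np.array(p),down(y)); r.sleep(.3); s=r.sense(); im=optics.camera('wrist')
    cv2.imwrite(f'pics/b{i}.png',im); pickle.dump((s,im),open(f'b{i}.pkl','wb')); print(s['time_s'],s['eef_pos'],s['joint_pos'].round(2))
E
```

```text
4.35 [ 0.49995242 -0.27005986  0.30001019] [-0.5   0.37  0.3   1.5   0.   -3.14]
6.6833 [0.48031494 0.2794749  0.29000259] [ 0.53  0.34  0.24  1.47 -0.   -3.11]
```

```bash
ls pics
```

```text
a_scene.png
a_side.png
a_wrist.png
b0.png
b1.png
z_scene0.png
z_scene1.png
z_side0.png
z_side1.png
```

View pics/b0.png

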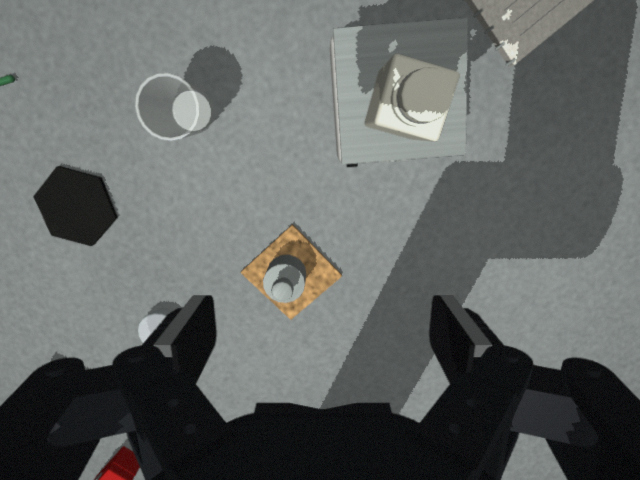

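View pics/b1.png

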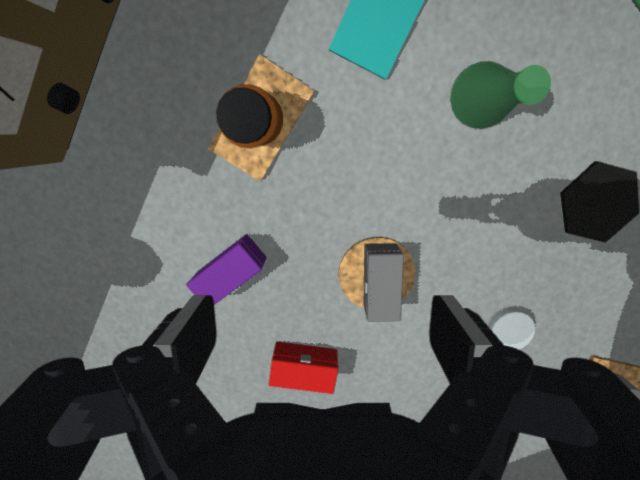

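View pics/z_scene0.png

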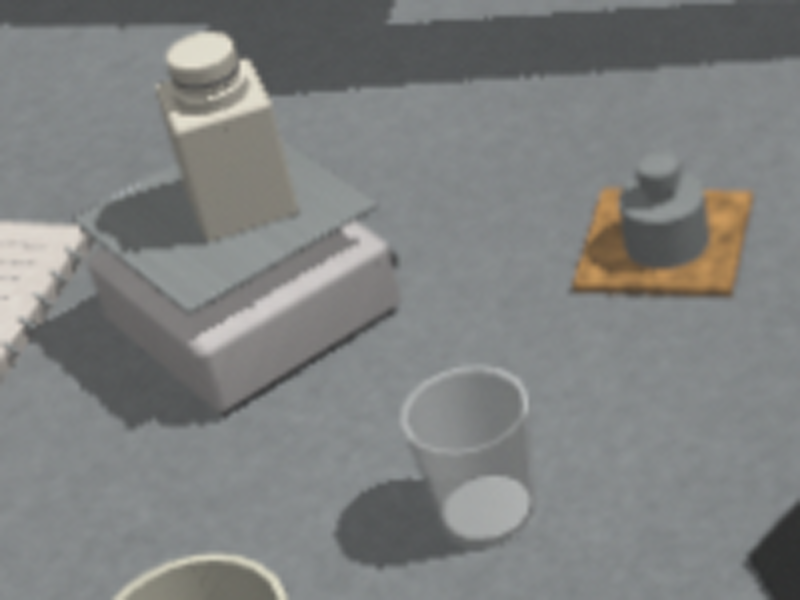

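View pics/z_side1.png

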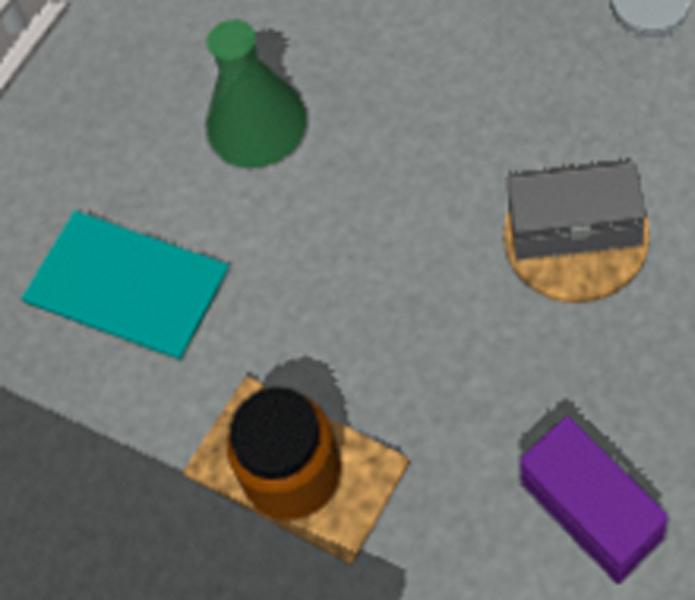

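```bash
cat > fit.py <<'E'
from h import *
import pickle
from workcell import optics
def views():
    V={}
    for n in ('scene','side'): V[n]=(cam(optics,n),cv2.imread(f'pics/a_{n}.png'))
    for i in (0,1):
        s,im=pickle.load(open(f'b{i}.pkl','rb')); V[f'b{i}']=(cam(optics,'wrist',s),im)
    return V
def blob(im,lo,hi,win):
    h=cv2.cvtColor(im,cv2.COLOR_BGR2HSV); m=cv2.inRange(h,np.array(lo),np.array(hi))
    w=np.zeros_like(m); w[win[1]:win[3],win[0]:win[2]]=255; m&=w
    n,l,st,_=cv2.connectedComponentsWithStats(m)
    pts=[]
    for k in range(1,n):
        if st[k,4]>60: pts.append(np.argwhere(l==k)[:,::-1])
    return np.vstack(pts)
def hullplane(c,pts,z):
    H=cv2.convexHull(pts.astype(np.int32)).reshape(-1,2)
    return toplane(c,H,z)[:,:2]
E
python3 - <<'E'
from fit import *
V=views()
cork=((8,90,60),(20,255,255))
def rect(v,win,z,lohi):
    c,im=V[v]; p=hullplane(c,blob(im,*lohi,win),z)
    q=cv2.minAreaRect((p*1000).astype(np.float32)); e=cv2.minEnclosingCircle((p*1000).astype(np.float32))
    print(v,'rect',np.round(q[0],1),np.round(q[1],1),round(q[2],1),'circ',np.round(e[0],1),round(e[1],1))
print('square');[rect(v,w,.006,cork) for v,w in [('b0',(220,210,360,330)),('scene',(225,225,290,270)),('side',(335,185,395,230))]]
print('round');[rect(v,w,.006,cork) for v,w in [('b1',(330,230,430,330)),('scene',(390,250,450,300)),('side',(280,310,345,360))]]
print('oblong');[rect(v,w,.006,cork) for v,w in [('b1',(200,50,325,190)),('scene',(485,300,545,360)),('side',(180,370,265,440))]]
hexc=((0,0,0),(180,255,40))
print('hex');[rect(v,w,.006,hexc) for v,w in [('b0',(20,150,130,260)),('scene',(270,300,335,355)),('side',(235,215,290,262))]]
print('jarlid');[rect(v,w,.076,((0,0,0),(180,255,45))) for v,w in [('b1',(210,80,275,148)),('scene',(505,292,542,318)),('side',(200,378,236,412))]]
tq=((80,150,60),(95,255,255))
print('flasktop etc');[rect(v,w,.1,((60,100,110),(80,255,255))) for v,w in [('b1',(505,60,560,110))]]
E
```

```text
square
b0 rect [ 433.5 -191.4] [88.  88.7] 14.2 circ [ 433.5 -191.3] 61.1
scene rect [ 433.4 -186.9] [90.4 88.4] 14.0 circ [ 433.5 -187.2] 61.6
side rect [ 432.3 -186.4] [87.6 92.5] 14.5 circ [ 431.8 -186.5] 61.3
round
b1 rect [433.4 180.2] [83.1 90.5] 42.5 circ [430.3 177.5] 45.9
scene rect [436.  181.7] [76.1 89.8] 13.4 circ [430.3 180.2] 46.9
side rect [421.6 195. ] [89.8 57.6] 20.7 circ [428.  179.7] 45.9
oblong
b1 rect [522.  381.5] [ 76.1 111.7] 85.9 circ [521.7 376.5] 63.9
scene rect [516.5 379.5] [ 73.7 127.4] 81.4 circ [516.9 383.8] 69.7
side rect [519.6 376.1] [ 71. 113.] 86.1 circ [519.6 378.2] 64.1
hex
b0 rect [628.4 -10.2] [85.4 98.6] 15.5 circ [628.9 -10. ] 49.4Traceback (most recent call last):
  File "<stdin>", line 12, in <module>
  File "<stdin>", line 5, in rect
  File "fit.py", line 17, in blob
    return np.vstack(pts)
           ~~~~~~~~~^^^^^
    return _nx.concatenate(arrs, 0, dtype=dtype, casting=casting)
           ~~~~~~~~~~~~~~~^^^^^^^^^^^^^^^^^^^^^^^^^^^^^^^^^^^^^^^
ValueError: need at least one array to concatenate
```

Run:
```python
from fit import *
V=views()
def rect(v,win,z,lohi):
    c,im=V[v]; p=hullplane(c,blob(im,*lohi,win),z)
    q=cv2.minAreaRect((p*1000).astype(np.float32)); e=cv2.minEnclosingCircle((p*1000).astype(np.float32))
    print(v,'rect',np.round(q[0],1),np.round(q[1],1),round(q[2],1),'circ',np.round(e[0],1),round(e[1],1))
hexc=((0,0,0),(180,255,62))
print('hex');[rect(v,w,.006,hexc) for v,w in [('b0',(20,150,130,260)),('scene',(270,300,335,355)),('side',(235,215,290,262))]]
print('jarlid');[rect(v,w,.076,((0,0,0),(180,255,50))) for v,w in [('b1',(210,80,275,148)),('scene',(505,292,542,318)),('side',(200,378,236,412))]]
for v,R in [('b0',(320,10,490,180)),('b0',(230,210,350,330)),('b1',(330,225,430,330)),('b1',(200,45,330,190))]:
    x0,y0,x1,y1=R; c=V[v][1][y0:y1,x0:x1]
    cv2.imwrite(f'pics/c_{v}_{x0}.png',cv2.resize(c,None,fx=4,fy=4,interpolation=cv2.INTER_CUBIC))
a=cv2.imread('pics/c_b0_320.png');b=cv2.imread('pics/c_b1_330.png')
cv2.imwrite('pics/c_both.png',np.hstack([a[:600,:],np.zeros((600,0,3),np.uint8)]))
```

```text
hex
b0 rect [628.3 -10.2] [ 86.6 100.3] 15.3 circ [628.6 -10.1] 50.2
scene rect [629.6  -4.4] [85.6 94.4] 16.8 circ [630.   -4.9] 49.2
side rect [626.8  -3.4] [85.1 96.9] 15.7 circ [626.6  -4.1] 49.2
jarlid
b1 rect [522.5 379.3] [45.3 47.8] 28.2 circ [522.4 379.5] 24.1
scene rect [527.9 381.3] [44.5 56.6] 77.6 circ [527.6 381.1] 28.5
side rect [518.1 383.4] [46.  48.4] 69.3 circ [517.9 383.4] 25.1
```

View pics/c_b0_320.png

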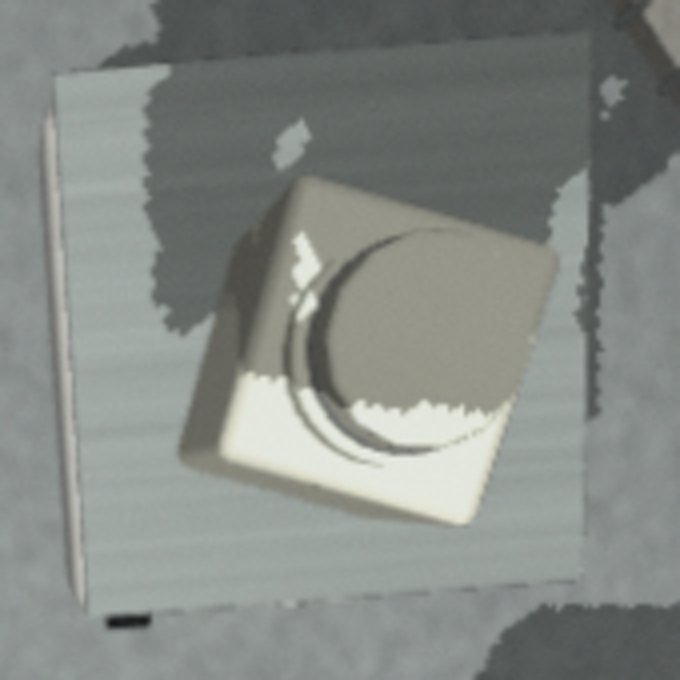

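View pics/c_b0_230.png

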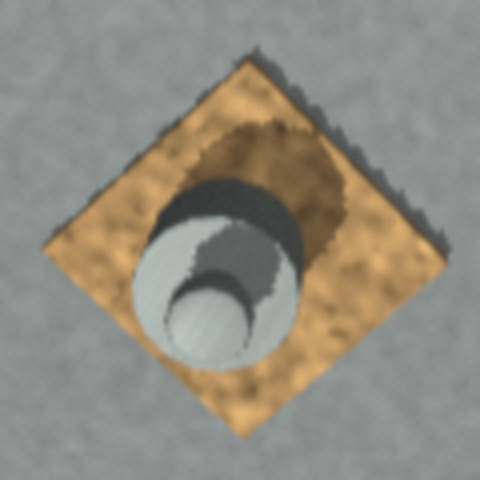

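View pics/c_b1_330.png

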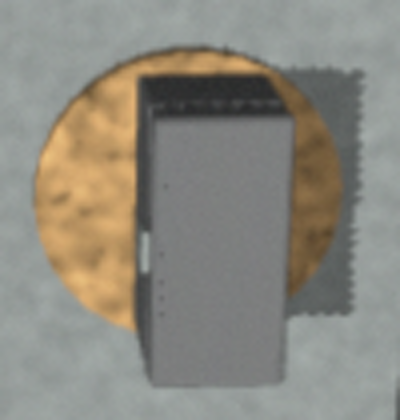

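View pics/c_b1_200.png

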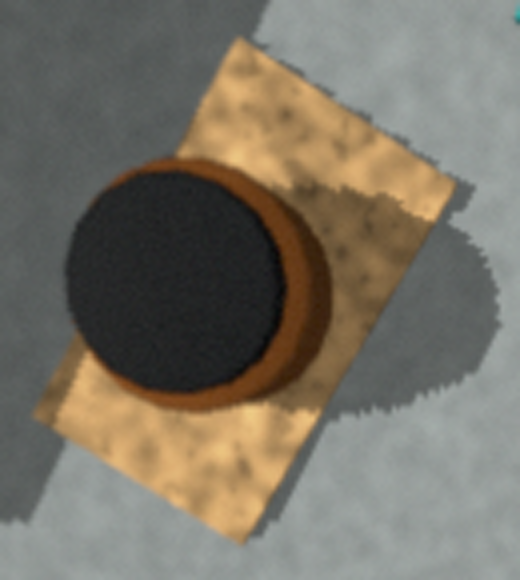

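```bash
cat > p.py <<'E'
from fit import *
V=views()
def rectfit(v,pts,off,k,z,wh):
    P=toplane(V[v][0],np.array(pts)/k+np.array(off),z)[:,:2]
    e=P-np.roll(P,1,0); L=np.linalg.norm(e,axis=1)
    q=cv2.minAreaRect((P*1000).astype(np.float32))
    a=np.degrees(np.arctan2(e[:,1],e[:,0]))
    print(v,wh,'c',(P.mean(0)*1000).round(1),'L',(L*1000).round(1),'ang',a.round(1))
E
python3 - <<'E'
from p import *
rectfit('b0',[(55,73),(588,35),(578,578),(90,612)],(320,10),4,.076,'pan')
rectfit('b0',[(300,178),(558,248),(467,525),(220,460)],(320,10),4,.148,'bottle')
rectfit('b0',[(425,340)],(320,10),4,.174,'cap')
rectfit('b0',[(217,293)],(230,210),4,.040,'wdisc')
rectfit('b0',[(209,322)],(230,210),4,.062,'wknob')
rectfit('b0',[(250,60),(446,258),(245,438),(43,250)],(230,210),4,.006,'sq')
rectfit('b1',[(152,118),(293,113),(285,386),(152,387)],(330,225),4,.048,'box')
rectfit('b1',[(238,38),(456,185),(243,545),(35,413)],(200,45),4,.006,'oblong')
rectfit('scene',[(80,220),(190,303),(378,207)],(90,190),4,.076,'pan')
P=toplane(V['scene'][0],np.array([(80,220),(378,207)])/4+np.array((90,190)),.076);print(P.mean(0))
rectfit('scene',[(203,50)],(90,190),4,.174,'cap')
rectfit('scene',[(660,163)],(90,190),4,.062,'knob')
rectfit('side',[(510,177),(632,162),(643,218),(517,236)],(130,260),3.1579,.048,'box')
rectfit('side',[(185,470),(252,375),(409,460),(350,562)],(130,260),3.1579,.006,'oblong')
E
```

```text
b0 pan c [ 556.2 -383.3] L [114.2 113.9 114.3 113.8] ang [ -24.2 -114.5  155.7   65.4]
b0 bottle c [ 549.4 -374.6] L [48.3 46.9 48.7 46.8] ang [ -43.2 -132.1  136.7   47.5]
b0 cap c [ 549.8 -374.5] L [0.] ang [0.]
b0 wdisc c [ 437.4 -188.1] L [0.] ang [0.]
b0 wknob c [ 438.4 -188.7] L [0.] ang [0.]
b0 sq c [ 432.8 -191.6] L [88.2 85.5 88.  87.9] ang [ -75.9 -165.6  105.7   14.5]
b1 box c [431.8 174.3] L [79.3 37.1 80.4 37.1] ang [  30.6  -59.3 -149.4  118.9]
b1 oblong c [521.7 375.9] L [110.6  65.8 111.1  65.8] ang [ -3.9 -94.2 176.1  85.4]
scene pan c [ 580.7 -367.1] L [159.7 105.7 109.6] ang [-69.8  67.2 151.4]
[ 0.55779574 -0.37455962  0.076     ]
scene cap c [ 548.7 -368.5] L [0.] ang [0.]
scene knob c [ 436.3 -181. ] L [0.] ang [0.]
side box c [428.5 177.7] L [40.5 75.6 39.2 76.3] ang [ -60.5 -149.7  120.4   31.3]
side oblong c [518.2 377.4] L [110.8  66.2 108.6  64.9] ang [ -4.7 -96.3 174.6  85.6]
```

View pics/z_side0.png

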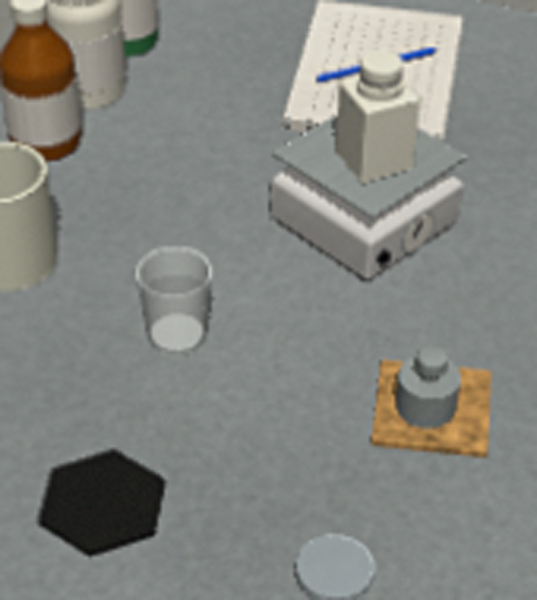

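View pics/z_scene1.png

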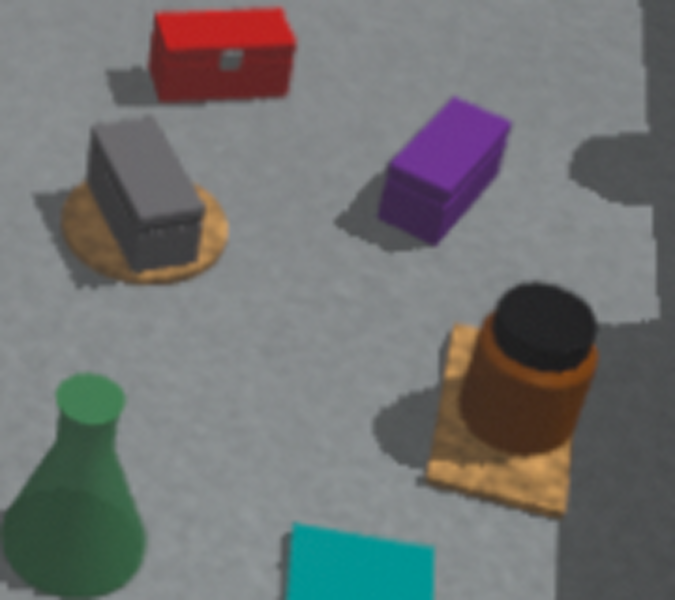

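Run:
```python
from p import *
rectfit('side',[(380,68)],(230,80),3.1579,.174,'cap')
P=toplane(V['side'][0],np.array([(274,155),(465,157)])/3.1579+np.array((230,80)),.076);print(P.mean(0))
rectfit('side',[(432,361)],(230,80),3.1579,.062,'knob')
from workcell import r, optics
print(r.sense()['time_s'])
r.goto(np.array((.52,-.25,.30)),down(np.radians(137))); r.sleep(.3); s=r.sense(); im=optics.camera('wrist')
cv2.imwrite('pics/b2.png',im); pickle.dump((s,im),open('b2.pkl','wb')); print(s['time_s'],s['eef_pos'],s['joint_pos'].round(2))
```

```text
side cap c [ 546.  -360.9] L [0.] ang [0.]
[ 0.5534569  -0.37608637  0.076     ]
side knob c [ 434.5 -177.8] L [0.] ang [0.]
6.7333
9.9 [ 0.52009171 -0.24980115  0.3000136 ] [-0.45  0.39  0.33  1.51  0.    0.3 ]
```

View pics/b2.png

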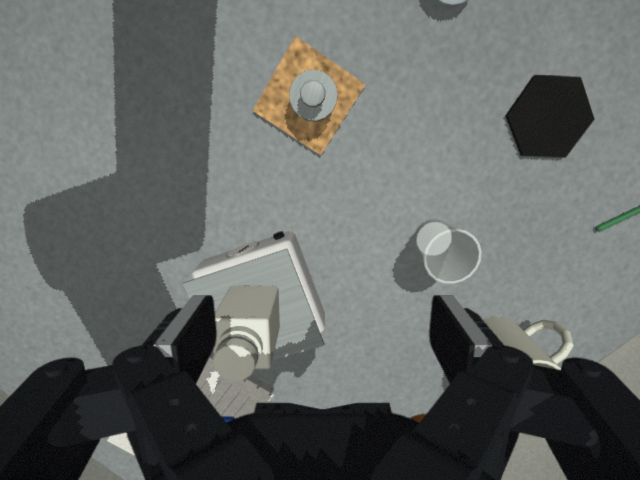

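```bash
sed -i 's/for i in (0,1)/import glob\n    for i in [int(f[1:-4]) for f in glob.glob("b*.pkl")]/' fit.py
python3 - <<'E'
from p import *
def rect(v,win,z,lohi):
    c,im=V[v]; p=hullplane(c,blob(im,*lohi,win),z)
    q=cv2.minAreaRect((p*1000).astype(np.float32)); e=cv2.minEnclosingCircle((p*1000).astype(np.float32))
    print(v,'rect',np.round(q[0],1),np.round(q[1],1),round(q[2],1),'circ',np.round(e[0],1),round(e[1],1))
rect('b2',(240,30,375,165),.006,((8,90,60),(20,255,255)))
rect('b2',(495,65,605,165),.006,((0,0,0),(180,255,62)))
rectfit('b2',[(312,93)],(0,0),1,.062,'knob')
rectfit('b2',[(296,37),(366,88),(321,156),(253,108)],(0,0),1,.006,'sq')
rectfit('b2',[(434,238)],(0,0),1,.0,'beaker')
im=V['b2'][1][220:370,150:350]; cv2.imwrite('pics/c_b2.png',cv2.resize(im,None,fx=4,fy=4,interpolation=cv2.INTER_CUBIC))
E
```

```text
b2 rect [ 434.2 -190.1] [87.6 87.9] 14.1 circ [ 434.1 -189.9] 61.1
b2 rect [629.   -8.4] [99.3 85.5] 45.2 circ [629.1  -8.5] 49.7
b2 knob c [ 438.8 -186.4] L [0.] ang [0.]
b2 sq c [ 435.6 -189.9] L [84.7 88.9 86.  89.5] ang [ 102.7   13.   -77.  -167.9]
b2 beaker c [ 652.7 -188.7] L [0.] ang [0.]
```

View pics/c_b2.png

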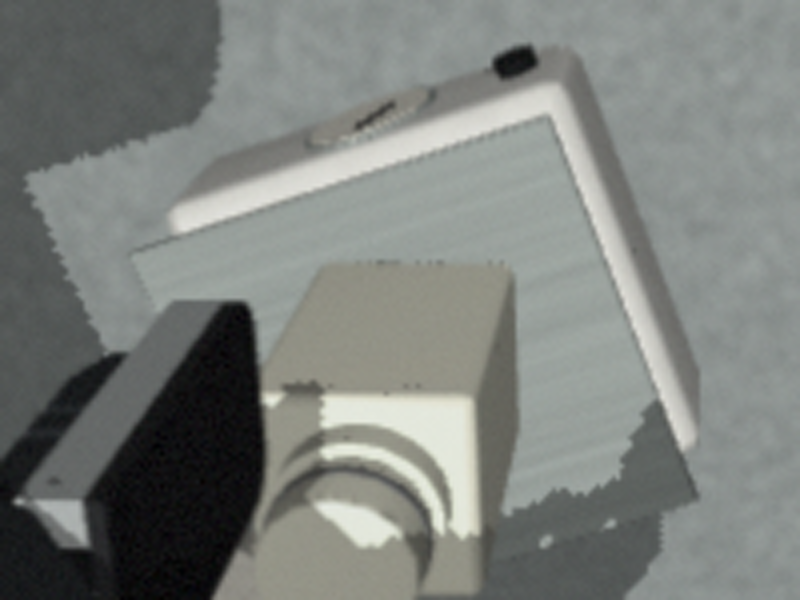

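Run:
```python
from p import *
P=toplane(V['b2'][0],np.array([(697,497),(132,250),(548,115)])/4+np.array((150,220)),.076);print('pan b2',P[:2].mean(0),P)
from workcell import r, optics
o=down(np.radians(137.2))
r.goto(np.array((.5495,-.3740,.26)),o)
r.movel(np.array((.5495,-.3740,.135)),v=.12)
s=r.sense();print(s['ft_force'])
cv2.imwrite('pics/d_scene.png',optics.camera('scene')[170:320,80:280].repeat(4,0).repeat(4,1))
r.move_gripper(.045,40)
s=r.sense();print(s['time_s'],s['grip_width'],s['ft_force'].round(2),s['eef_pos'])
cv2.imwrite('pics/d_wrist.png',optics.camera('wrist'))
```

```text
pan b2 [ 0.55745123 -0.38059824  0.076     ] [[ 0.63327904 -0.35203312  0.076     ]
 [ 0.48162342 -0.40916335  0.076     ]
 [ 0.52864288 -0.3052301   0.076     ]]
[0.71238358 0.3621009  0.81338279]
12.2 0.04964074337465189 [ 0.24  0.62 -0.18] [ 0.54970773 -0.37409837  0.13522878]
```

View pics/d_scene.png

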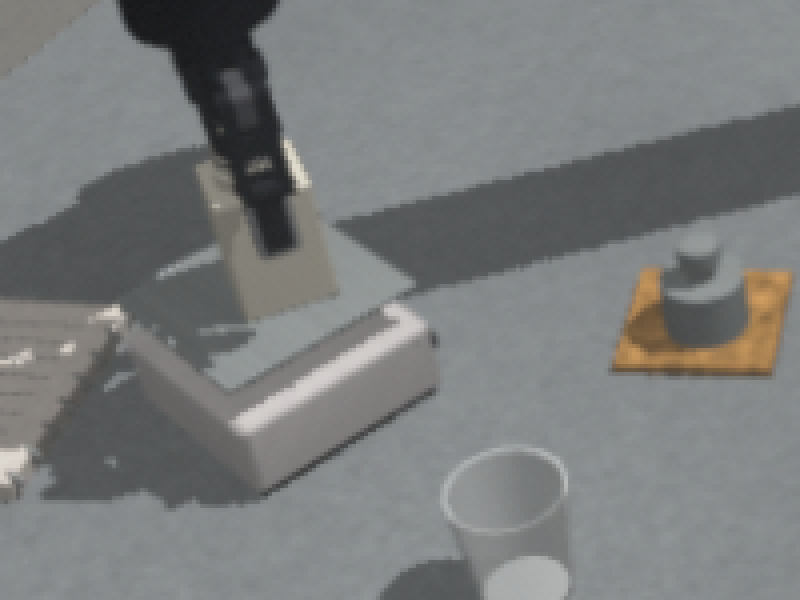

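View pics/d_wrist.png

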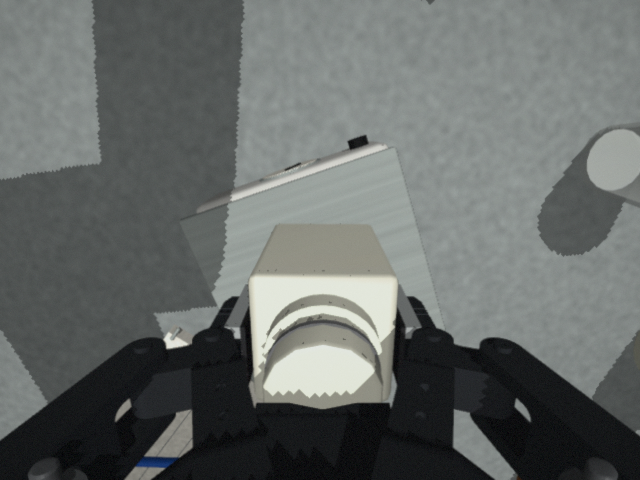

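Run:
```python
from p import *
from workcell import r
s=r.sense(); c=cam(optics,'wrist',s); R=Ro.from_rotvec(s['tool_rot']).as_matrix()
for uv,z in [((323,275),.148),((323,224),.080)]:
    P=toplane(c,uv,z)[0]; print(P, R.T@(P-s['eef_pos']))
```

```text
[ 0.5322118  -0.35685415  0.148     ] [ 0.02455713  0.00077582 -0.01281373]
[ 0.5326995 -0.3571761  0.08     ] [0.0240214  0.00086403 0.05518662]
```

```bash
cat > m.py <<'E'
from p import *
from workcell import r, optics
def st(): return r.sense()
def lower(zexp,dn=.003,thr=1.2,step=.001):
    s=st(); p=s['eef_pos'].copy()
    r.movel(np.array([p[0],p[1],zexp+.004]),v=.10); r.sleep(.15)
    f0=np.mean([st()['ft_force'][2] for _ in range(3)]); z=zexp+.004
    while z>zexp-dn:
        z-=step; r.movel(np.array([p[0],p[1],z]),v=.03); r.sleep(.03)
        f=st()['ft_force'][2]
        if f-f0>thr: break
    print('contact z',round(z,4),'df',round(f-f0,2),'f0',round(f0,2)); return z
def pose(tag=''):
    s=st(); print(tag,'t',round(s['time_s'],1),'eef',s['eef_pos'].round(4),'w',round(s['grip_width'],4),'F',s['ft_force'].round(1),'q6',round(s['joint_pos'][5],2))
    return s
def shot(name):
    s=st(); im=optics.camera('wrist'); cv2.imwrite(f'pics/{name}.png',im); pickle.dump((s,im),open(f'{name}.pkl','wb')); return s,im
def up(z,v=.2):
    p=st()['eef_pos']; r.movel(np.array([p[0],p[1],z]),v=v)
E
python3 - <<'E'
from m import *
up(.26); s=pose('lifted')
r.goto(np.array((.6288,-.0093,.26)),down(np.radians(170))); pose('over hex')
r.movel(np.array((.6288,-.0093,.10)),v=.2)
lower(.0655); r.move_gripper(.085); up(.2); pose()
s,im=shot('b3')
cv2.imwrite('pics/e_scene.png',optics.camera('scene'))
E
```

```text
lifted t 13.0 eef [ 0.5491 -0.3737  0.2582] w 0.0495 F [ 0.3  0.5 -4.2] q6 0.15
over hex t 14.4 eef [ 0.6288 -0.0106  0.2598] w 0.0498 F [ 0.1  0.4 -2.8] q6 0.16
contact z 0.0655 df 3.07 f0 -1.99
 t 18.4 eef [ 0.6292 -0.0099  0.1987] w 0.0847 F [ 0.2 -0.5 -0.7] q6 0.16
```

View pics/e_scene.png

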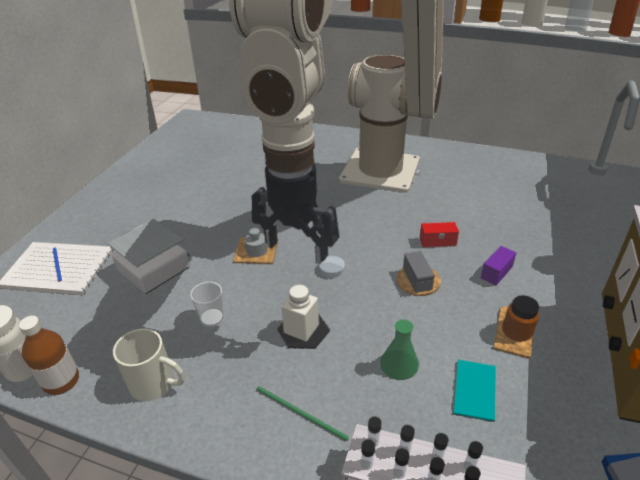

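View pics/b3.png

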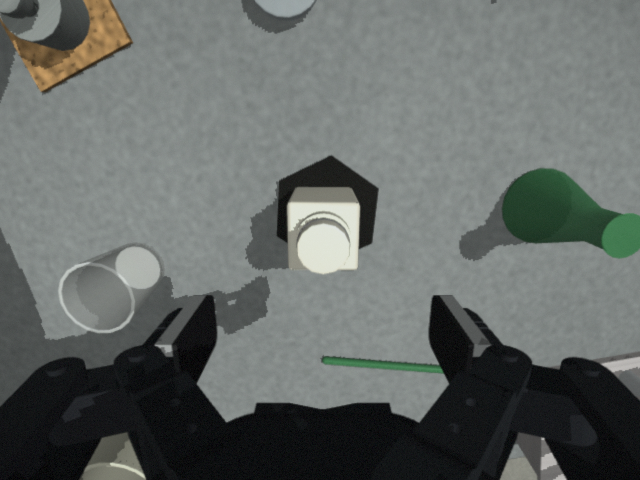

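Run:
```python
from m import *
x,y=.4384,-.1876
o=down(np.radians(157))
r.goto(np.array((x,y,.15)),o); r.movel(np.array((x,y,.031)),v=.15); pose('at weight')
r.move_gripper(.040,70); pose('grip'); up(.26); pose('lift')
r.goto(np.array((.5568,-.382,.26)),down(np.radians(157))); r.sleep(.2); pose('over pan')
shot('b4')
```

```text
at weight t 20.5 eef [ 0.4394 -0.1876  0.0316] w 0.085 F [0.4 0.2 0. ] q6 -0.0
grip t 20.9 eef [ 0.4394 -0.1876  0.0323] w 0.0465 F [-0.1  2.5  4.3] q6 -0.0
lift t 22.2 eef [ 0.4385 -0.1872  0.2585] w 0.0465 F [ 0.1 -0.  -5.5] q6 -0.0
over pan t 23.3 eef [ 0.5568 -0.3807  0.2611] w 0.0466 F [ 0.2  0.3 -4.4] q6 -0.2
```

View pics/b4.png

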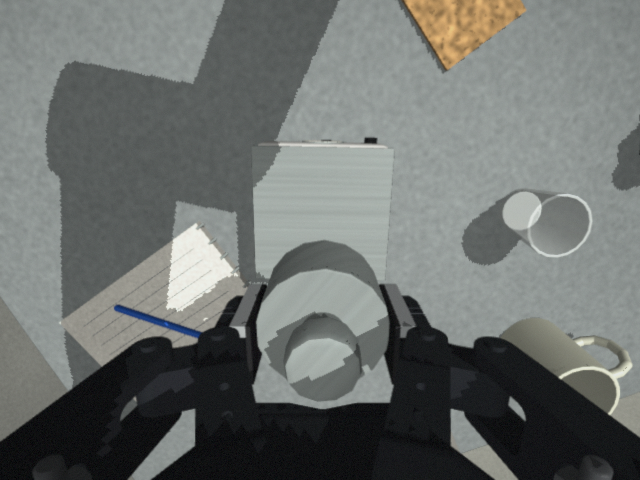

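Run:
```python
from m import *
s,im=pickle.load(open('b4.pkl','rb')); c=cam(optics,'wrist',s); R=Ro.from_rotvec(s['tool_rot']).as_matrix(); e=s['eef_pos']
th=np.linspace(0,2*np.pi,60)
for (rad,z,col) in [(.024,-.0095,(0,0,255)),(.012,-.0315,(0,255,0)),(.024,.0245,(255,0,0))]:
    X=np.c_[rad*np.cos(th),rad*np.sin(th),np.full(60,z)]@R.T+e
    cv2.polylines(im,[proj(c,X).round().astype(int)],True,col,1)
a=np.radians(-24.4)
for cx,cy,col in [(.5568,-.382,(255,0,255))]:
    M=np.array([[np.cos(a),-np.sin(a)],[np.sin(a),np.cos(a)]])
    q=np.array([[-1,-1],[1,-1],[1,1],[-1,1]])*.058@M.T+[cx,cy]
    cv2.polylines(im,[proj(c,np.c_[q,np.full(4,.08)]).round().astype(int)],True,col,1)
k=im[120:440,190:450]; cv2.imwrite('pics/f.png',cv2.resize(k,None,fx=1.875,fy=1.875,interpolation=cv2.INTER_CUBIC))
```

```text
(no output)
```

View pics/f.png

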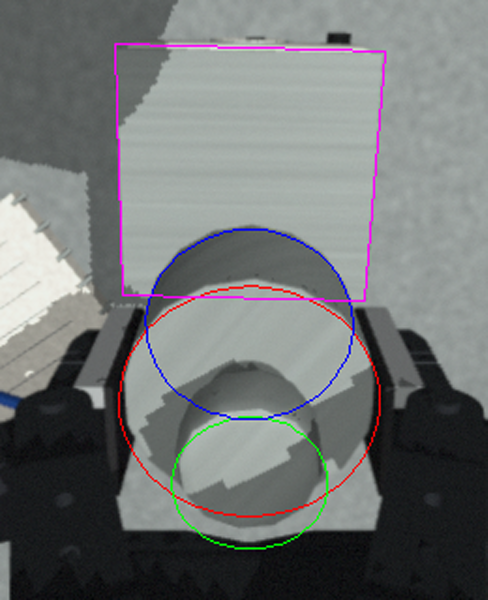

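Run:
```python
from m import *
r.movel(np.array((.5568,-.382,.125)),v=.15); pose()
z=lower(.105,dn=.006,thr=.8)
for k in range(8):
    z-=.001; r.movel(np.array((.5568,-.382,z)),v=.03); r.sleep(.05); print(round(z,4),r.sense()['ft_force'].round(1), end=' ')
    if r.sense()['ft_force'][2]>-0.3: break
r.sleep(.2); pose('pre'); 
cv2.imwrite('pics/g1.png',optics.camera('scene')[170:320,80:280].repeat(4,0).repeat(4,1))
```

```text
t 24.4 eef [ 0.5575 -0.3825  0.1264] w 0.0466 F [ 0.1  0.1 -5.4] q6 -0.2
contact z 0.106 df 1.48 f0 -5.62
0.105 [ 0.2 -0.5 -3.8] 0.104 [-0.2  0.5 -3.6] 0.103 [ 0.4  1.3 -2.9] 0.102 [ 0.3  0.7 -1.9] 0.101 [-0.7  0.5 -1.4] 0.1 [-0.9  0.6 -1.5] 0.099 [-0.5  0.2 -0.5] 0.098 [-0.  -0.3  1.4] pre t 28.3 eef [ 0.5569 -0.3821  0.0981] w 0.0463 F [-0.3 -0.4  0.1] q6 -0.2
```

View pics/g1.png

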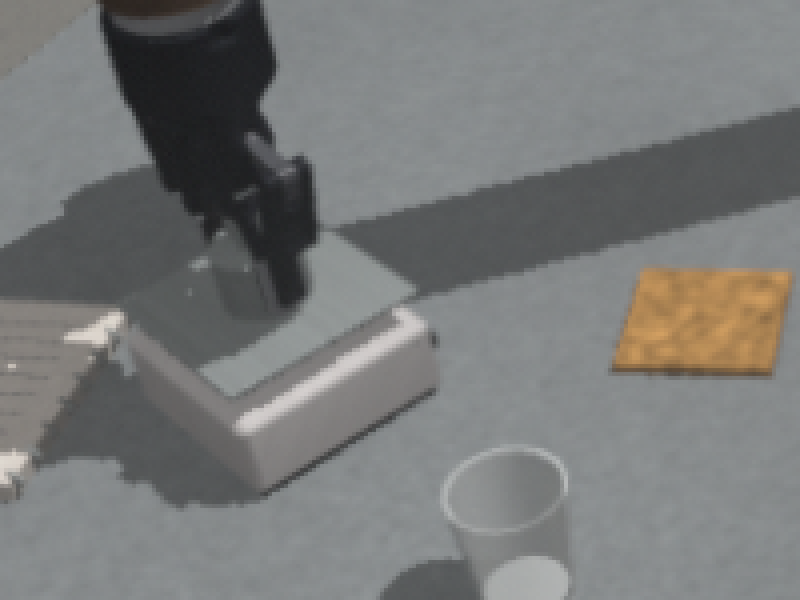

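Run:
```python
from m import *
r.move_gripper(.060); r.move_gripper(.085); up(.25); r.sleep(.2); pose('rel'); s,im=shot('b5')
c=cam(optics,'wrist',s); cv2.imwrite('pics/b5c.png',cv2.resize(im[60:320,180:480],None,fx=2.3,fy=2.3,interpolation=cv2.INTER_CUBIC))
```

```text
rel t 30.1 eef [ 0.5562 -0.3816  0.2481] w 0.085 F [ 0.9 -0.5 -0.4] q6 -0.2
```

View pics/b5c.png

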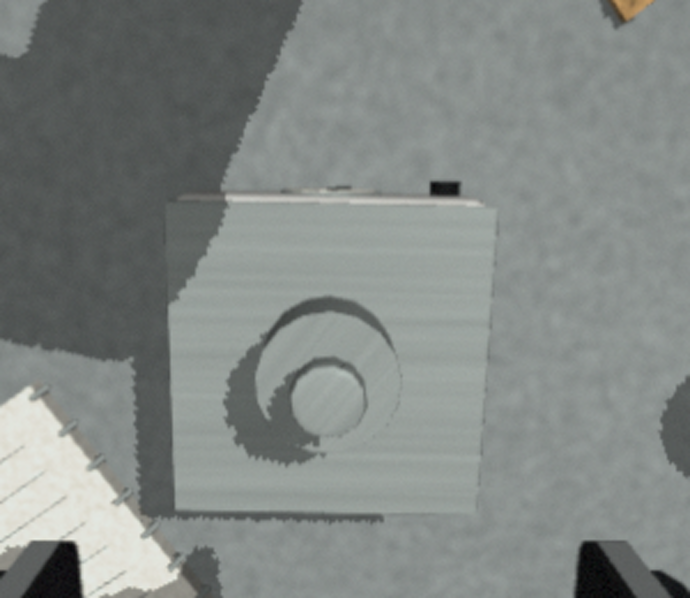

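Run:
```python
from m import *
k=2.3;off=(180,60)
rectfit('b5',[(167,203),(497,208),(478,513),(177,510)],off,k,.072,'pan')
rectfit('b5',[(329.5,382)],off,k,.106,'disc')
rectfit('b5',[(329,400)],off,k,.128,'knob')
# bottle on hex from b3
rectfit('b3',[(290,204),(357,203),(357,268),(290,268)],(0,0),1,.078,'bottle')
rectfit('b3',[(324,247)],(0,0),1,.104,'cap')
```

```text
b5 pan c [ 558.4 -381.6] L [114.4 114.2 113.9 115.2] ang [ 155.9   66.1  -23.6 -113.7]
b5 disc c [ 555.8 -380.7] L [0.] ang [0.]
b5 knob c [ 555.6 -380.9] L [0.] ang [0.]
b3 bottle c [630.7  -9.5] L [45.9 45.  46.6 47.4] ang [ 168.5   80.8   -8.6 -100. ]
b3 cap c [630.   -9.1] L [0.] ang [0.]
```

Run:
```python
from m import *
o=down(np.radians(170))
r.goto(np.array((.6294,-.0096,.2)),o); r.movel(np.array((.6294,-.0096,.065)),v=.15); pose('at bottle')
r.move_gripper(.045,40); pose('grip'); up(.2); pose('lift')
x,y=.4340,-.1905
r.goto(np.array((x,y,.2)),down(np.radians(194.2))); pose('over sq')
r.movel(np.array((x,y,.09)),v=.2)
lower(.065); pose(); r.move_gripper(.085); up(.25); r.sleep(.2); pose(); shot('b6')
```

```text
at bottle t 32.7 eef [ 0.6303 -0.0099  0.0661] w 0.0848 F [ 0.1 -0.1  0.6] q6 0.16
grip t 33.1 eef [ 0.6301 -0.0097  0.0661] w 0.0495 F [-0.3 -1.4  3.7] q6 0.16
lift t 33.9 eef [ 0.629  -0.0096  0.198 ] w 0.0496 F [ 0.7  0.7 -3.2] q6 0.16
over sq t 34.9 eef [ 0.4346 -0.1903  0.1997] w 0.0494 F [ 0.4  0.  -2.7] q6 -0.66
contact z 0.065 df 9.94 f0 -2.69
 t 37.3 eef [ 0.4353 -0.1904  0.0661] w 0.0494 F [-2.6  0.1  7.3] q6 -0.66
 t 39.0 eef [ 0.4346 -0.1901  0.2488] w 0.0848 F [ 0.2 -0.6 -0.2] q6 -0.66
```

View pics/b6.png

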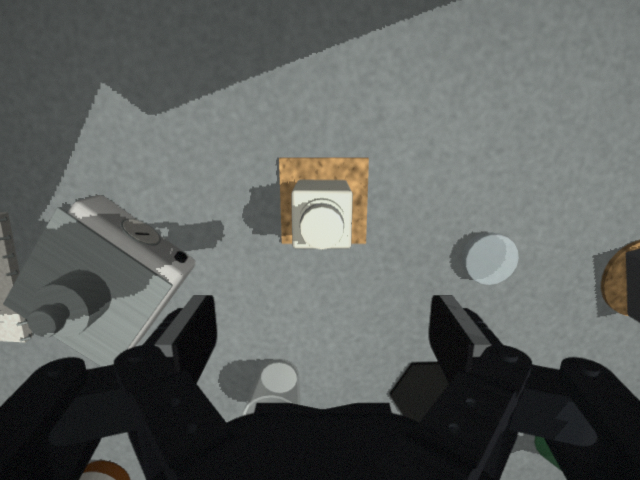

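Run:
```python
from m import *
rectfit('b6',[(279,158),(369,157),(367,244),(281,244)],(0,0),1,.006,'mat')
rectfit('b6',[(293,192),(351,191),(351,247),(294,248)],(0,0),1,.078,'bottle')
rectfit('b6',[(322,225)],(0,0),1,.104,'cap')
c,im=V['b6']; cv2.imwrite('pics/b6c.png',cv2.resize(im[140:270,250:400],None,fx=4,fy=4,interpolation=cv2.INTER_CUBIC))
```

```text
b6 mat c [ 434.4 -189.3] L [88.1 88.1 89.2 89.8] ang [-166.3  104.8   14.8  -75.9]
b6 bottle c [ 436.2 -190.8] L [47.3 46.7 47.3 47.9] ang [-166.1  105.1   15.4  -74.8]
b6 cap c [ 433.9 -191.6] L [0.] ang [0.]
```

View pics/b6c.png

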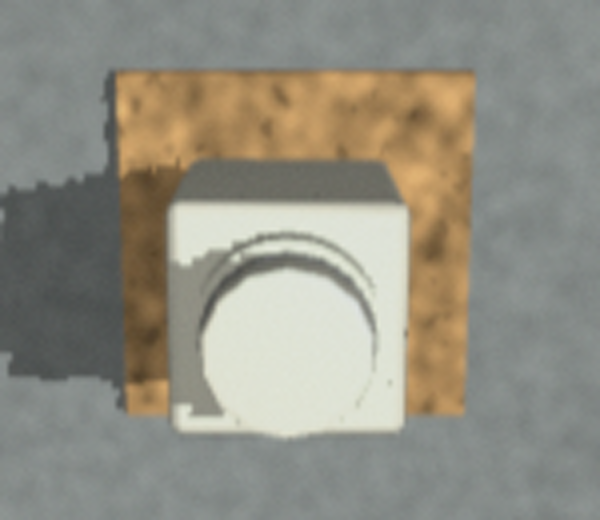

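Run:
```python
from m import *
print(toplane(V['b1'][0],[(304,368),(226,270)],.042).round(3))
x,y=.432,.175
r.goto(np.array((.38,.16,.3)),down(np.radians(210.6))); r.sleep(.2); pose(); shot('b7')
```

```text
[[0.294 0.204 0.042]
 [0.363 0.336 0.042]]
 t 40.6 eef [0.3804 0.1592 0.2998] w 0.0853 F [-0.9 -0.4  0.6] q6 -0.14
```

View pics/b7.png

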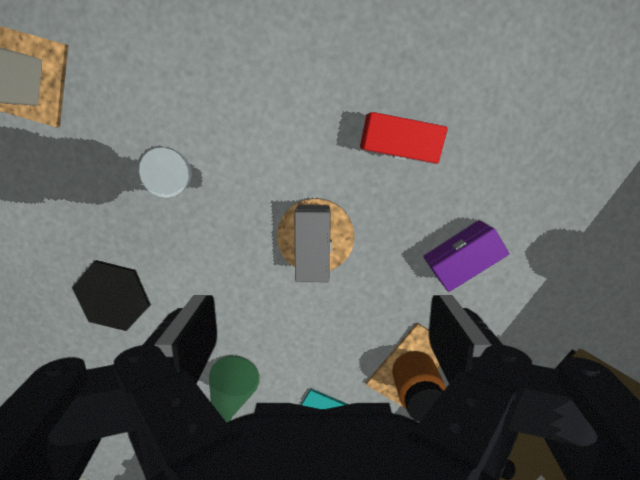

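Run:
```python
from m import *
rectfit('b7',[(296,213),(330,213),(329,281),(296,281)],(0,0),1,.048,'box')
def rect(v,win,z,lohi):
    c,im=V[v]; p=hullplane(c,blob(im,*lohi,win),z)
    e=cv2.minEnclosingCircle((p*1000).astype(np.float32)); print('circ',np.round(e[0],1),round(e[1],1))
rect('b7',(270,190,365,280),.006,((8,90,60),(20,255,255)))
rect('b7',(60,250,160,335),.006,((0,0,0),(180,255,62)))
x,y=.432,.1755
o=down(np.radians(210.6))
r.goto(np.array((x,y,.15)),o); r.movel(np.array((x,y,.033)),v=.15); pose('at box')
r.move_gripper(.030,30); pose('grip'); shot('b8'); up(.2); pose('lift')
```

```text
b7 box c [430.8 175.1] L [76.7 35.5 76.7 36.4] ang [-150.7  120.4   29.9  -59.6]
circ [429.1 176.5] 45.7
circ [627.1  -5.8] 50.3
at box t 42.3 eef [0.4331 0.176  0.0342] w 0.0854 F [-0.9  0.2  0.6] q6 -0.15
grip t 42.8 eef [0.4325 0.1757 0.0336] w 0.0378 F [-0.6 -0.5  6.2] q6 -0.15
lift t 43.8 eef [0.4316 0.1753 0.1986] w 0.0378 F [ 0.2 -0.9 -1.5] q6 -0.15
```

View pics/b8.png

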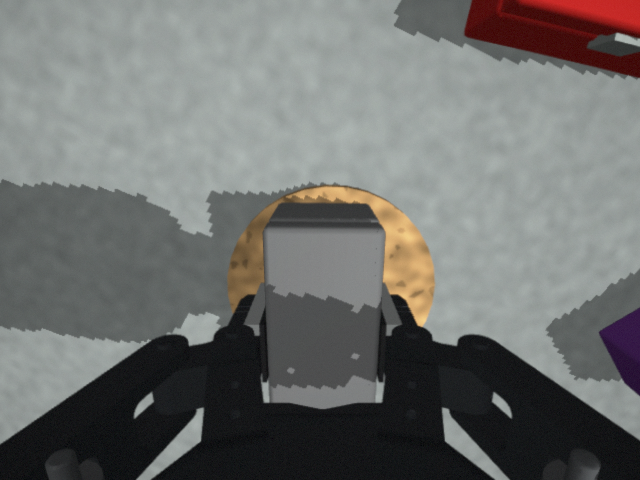

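Run:
```python
from m import *
x,y=.6284,-.0083
r.goto(np.array((x,y,.2)),down(np.radians(190))); pose('over hex')
r.movel(np.array((x,y,.06)),v=.2); lower(.0335,thr=1.0); pose(); r.move_gripper(.085); up(.15)
# back to round mat for fresh view, en route to jar
r.goto(np.array((.47,.28,.30)),down(np.radians(210.6))); r.sleep(.25); pose(); shot('b9')
cv2.imwrite('pics/h_scene.png',optics.camera('scene'))
```

```text
over hex t 44.9 eef [ 0.6275 -0.0073  0.1994] w 0.0377 F [ 0.4  0.5 -2. ] q6 -0.19
contact z 0.0335 df 1.6 f0 -1.38
 t 47.4 eef [ 0.6295 -0.0076  0.0337] w 0.0377 F [-0.7 -0.3  0.2] q6 -0.19
 t 50.2 eef [0.4705 0.2792 0.2994] w 0.0847 F [-0.  -1.  -0.4] q6 0.0
```

View pics/b9.png

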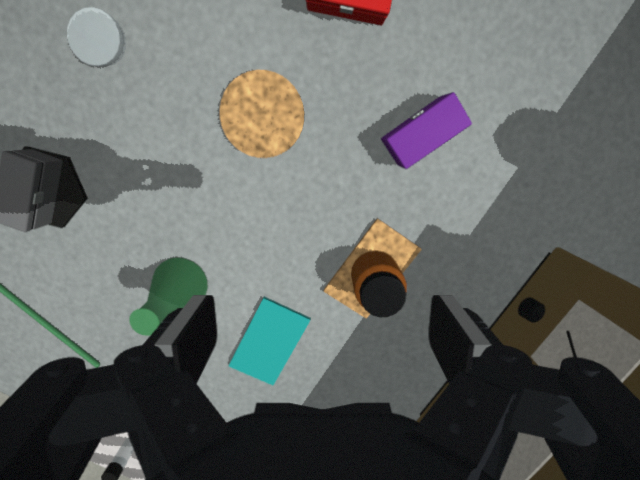

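View pics/h_scene.png

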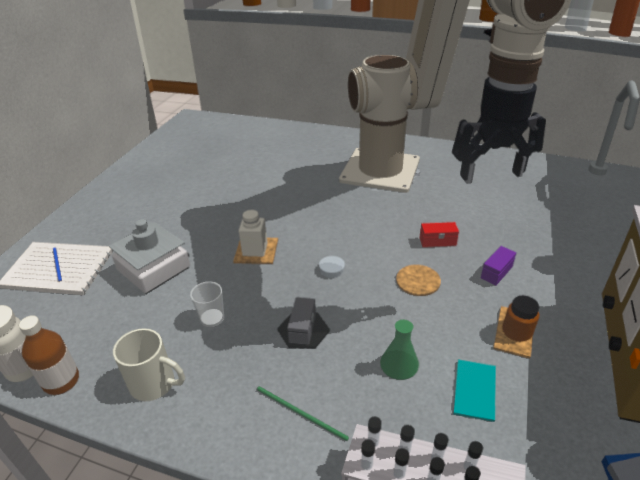

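Run:
```python
from m import *
def circ(v,win,z,lohi):
    c,im=V[v]; p=hullplane(c,blob(im,*lohi,win),z)
    e=cv2.minEnclosingCircle((p*1000).astype(np.float32)); print(v,'circ',np.round(e[0],1),round(e[1],1))
circ('b9',(210,60,315,165),.006,((8,90,60),(20,255,255)))
circ('b9',(355,268,412,320),.076,((0,0,0),(180,255,40)))
rectfit('b9',[(383,294)],(0,0),1,.076,'lid')
rectfit('b9',[(378,219),(421,249),(367,318),(323,288)],(0,0),1,.006,'obl')
rectfit('b9',[(262,299),(311,319),(274,384),(229,363)],(0,0),1,.006,'turq')
for z in (0,.2): print(z,toplane(V['b9'][0],[(555,248),(440,380)],z).round(3), toplane(V['b1'][0],[(120,5),(62,165)],z).round(3))
```

```text
b9 circ [430.  176.9] 45.8
b9 circ [520.7 377.1] 25.5
b9 lid c [519.  378.4] L [0.] ang [0.]
b9 obl c [520.6 376.6] L [108.4  64.7 110.6  69.4] ang [174.2  85.7  -3.4 -96.1]
b9 turq c [673.2 315.8] L [104.9  66.9 110.5  66.9] ang [-177.    95.9    3.1  -88.9]
0 [[0.384 0.559 0.   ]
 [0.611 0.547 0.   ]] [[0.552 0.554 0.   ]
 [0.369 0.556 0.   ]]
0.2 [[0.397 0.408 0.2  ]
 [0.516 0.402 0.2  ]] [[0.547 0.437 0.2  ]
 [0.453 0.438 0.2  ]]
```

Run:
```python
from m import *
x,y=.5212,.3786
r.goto(np.array((x,y,.17)),down(np.radians(210))); r.movel(np.array((x,y,.039)),v=.15); pose('at jar')
r.move_gripper(.050,40); pose('grip'); up(.2); pose('lift'); shot('b10')
x,y=.430,.177
r.goto(np.array((x,y,.2)),down(np.radians(200))); pose('over round')
r.movel(np.array((x,y,.065)),v=.2); lower(.039,thr=1.0); pose(); r.move_gripper(.085); up(.25); r.sleep(.2); pose(); shot('b11')
```

```text
at jar t 52.1 eef [0.5222 0.3791 0.0407] w 0.0846 F [ 0.7 -1.   0.1] q6 0.1
grip t 52.4 eef [0.5219 0.3795 0.0407] w 0.0567 F [-0.5  0.   5.3] q6 0.1
lift t 53.4 eef [0.5211 0.3788 0.1981] w 0.0569 F [-0.9 -0.  -2.8] q6 0.11
over round t 54.3 eef [0.4309 0.1777 0.2002] w 0.0566 F [-1.   0.8 -2.1] q6 0.04
contact z 0.04 df 9.09 f0 -2.77
 t 56.5 eef [0.4311 0.1779 0.0407] w 0.0571 F [-2.3 -1.7  6.3] q6 0.04
 t 58.3 eef [0.4307 0.1777 0.2489] w 0.0849 F [ 0.2 -0.8  0. ] q6 0.04
```

View pics/b10.png

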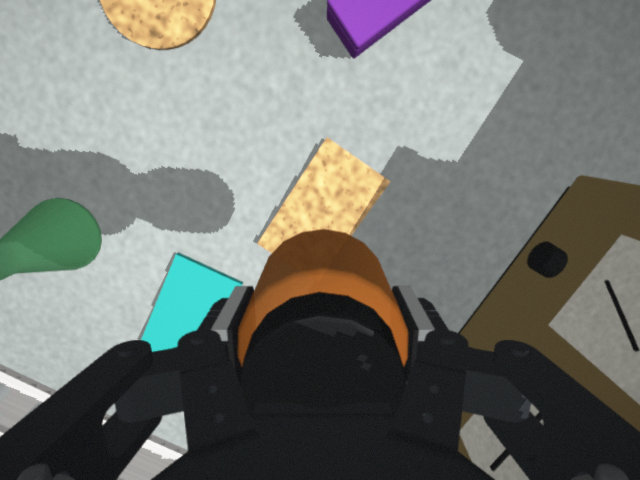

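View pics/b11.png

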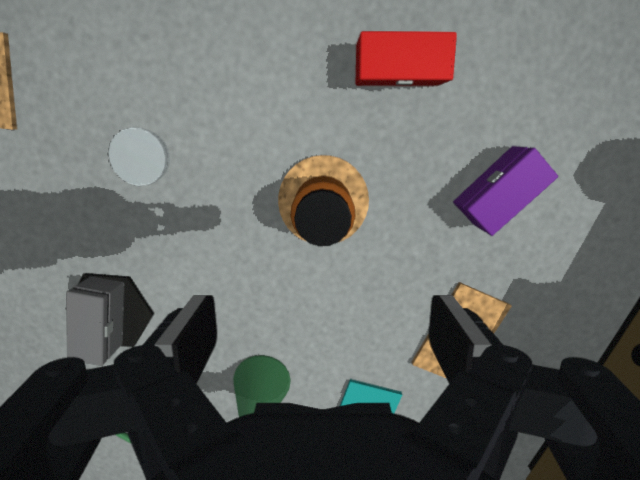

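Run:
```python
from m import *
def circ(v,win,z,lohi):
    c,im=V[v]; p=hullplane(c,blob(im,*lohi,win),z)
    e=cv2.minEnclosingCircle((p*1000).astype(np.float32)); print(v,'circ',np.round(e[0],1),round(e[1],1))
circ('b11',(270,145,380,245),.006,((8,90,60),(20,255,255)))
rectfit('b11',[(323,218)],(0,0),1,.076,'lid')
s,im=pickle.load(open('b8.pkl','rb')); P=toplane(V['b8'][0],[(264,228),(384,228),(376,205),(276,205)],.048); R=Ro.from_rotvec(s['tool_rot']).as_matrix()
print((P-s['eef_pos'])@R)
P=toplane(V['b8'][0],[(276,205),(374,205)],.006); print((P-s['eef_pos'])@R)
x,y=.629,-.0080
r.goto(np.array((x,y,.17)),down(np.radians(190))); r.movel(np.array((x,y,.0335)),v=.15); pose('at box')
r.move_gripper(.030,30); pose('grip'); shot('b12'); up(.2); pose('lift')
```

```text
b11 circ [429.6 176.5] 45.7
b11 lid c [430.9 176.8] L [0.] ang [0.]
[[ 0.04090022 -0.01903712 -0.01442156]
 [ 0.04086227  0.01709604 -0.01442552]
 [ 0.0479038   0.01440413 -0.01443451]
 [ 0.04793186 -0.01516762 -0.01443126]]
[[ 0.03958526 -0.02058198  0.02758039]
 [ 0.03954616  0.01988635  0.02757594]]
at box t 60.5 eef [ 0.6299 -0.0077  0.0348] w 0.0851 F [-0.6 -0.6  0.4] q6 -0.19
grip t 61.0 eef [ 0.6295 -0.008   0.0342] w 0.0376 F [-0.1  0.8  3.7] q6 -0.19
lift t 62.1 eef [ 0.6285 -0.008   0.1982] w 0.0377 F [-0.1  0.2 -2.1] q6 -0.19
```

View pics/b12.png

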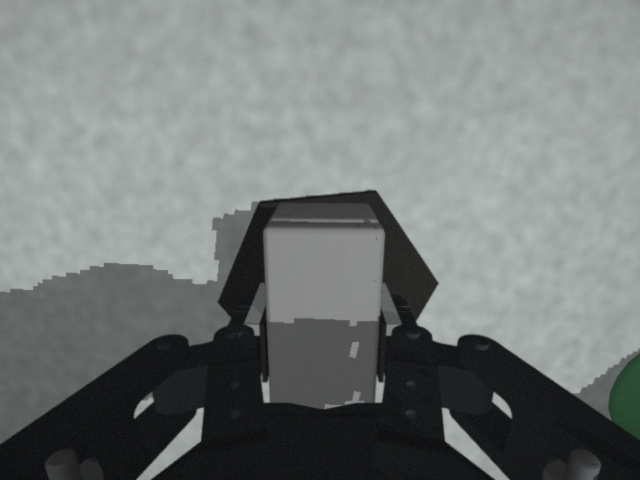

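Run:
```python
from m import *
x,y=.5212,.3764
r.goto(np.array((x,y,.2)),down(np.radians(175.8))); pose('over obl')
r.movel(np.array((x,y,.06)),v=.2); lower(.034,thr=1.0); pose(); r.move_gripper(.085); up(.25); r.sleep(.2); pose(); shot('b13')
cv2.imwrite('pics/i_scene.png',optics.camera('scene'))
```

```text
over obl t 63.5 eef [0.5218 0.3754 0.1997] w 0.0379 F [ 0.8 -0.6 -0.6] q6 0.7
contact z 0.033 df 5.34 f0 -0.02
 t 66.3 eef [0.5226 0.3767 0.0342] w 0.0374 F [-1.8 -0.6  5.3] q6 0.7
 t 68.3 eef [0.5219 0.3761 0.2486] w 0.0851 F [-0.  -0.2 -0. ] q6 0.7
```

View pics/b13.png

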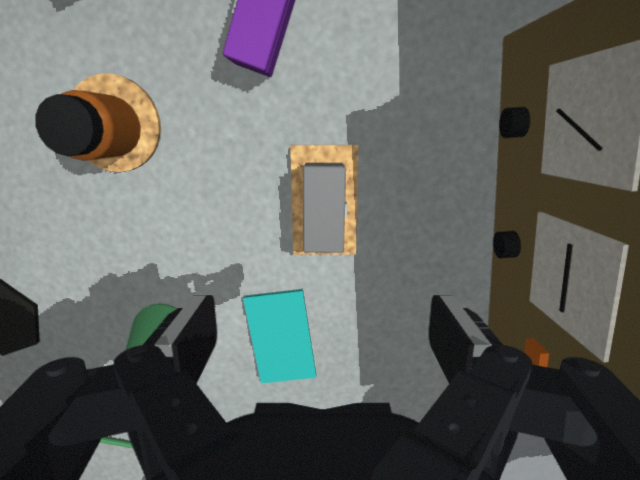

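View pics/i_scene.png

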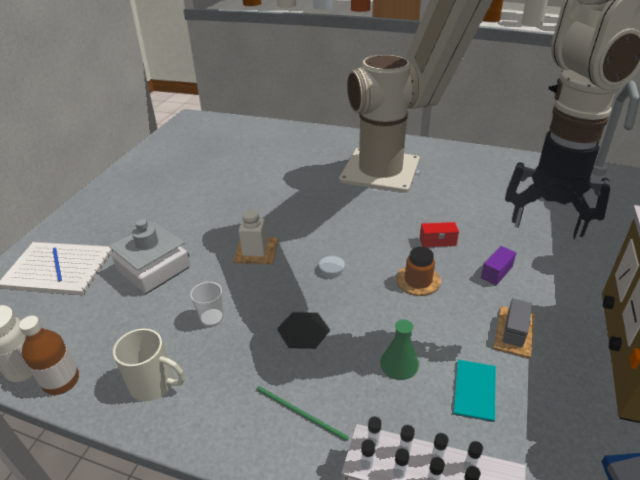

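Run:
```python
from m import *
rectfit('b13',[(291,145),(357,146),(355,255),(292,254)],(0,0),1,.006,'mat')
rectfit('b13',[(304,163),(345,164),(344,252),(304,251)],(0,0),1,.048,'box')
a=cv2.imread('pics/a_scene.png');b=cv2.imread('pics/i_scene.png')
w=(slice(318,350),slice(380,425)); 
def fc(im):
    h=cv2.cvtColor(im,cv2.COLOR_BGR2HSV); m=cv2.inRange(h,np.array((60,110,30)),np.array((80,255,255)))[300:385,370:430]; return np.argwhere(m).mean(0),(m>0).sum()
print(fc(a),fc(b))
# final look at the weight on pan & bottle
r.goto(np.array((.50,-.27,.30)),down(np.radians(150))); r.sleep(.3); pose(); shot('b14')
cv2.imwrite('pics/i_side.png',optics.camera('side'))
```

```text
b13 mat c [522.2 376.4] L [111.5  64.  111.7  66.3] ang [175.   84.9  -3.9 -95.2]
b13 box c [520.4 376.9] L [80.4 35.6 80.5 37.1] ang [175.   84.4  -4.  -95.7]
(array([38.07826087, 36.22608696]), np.int64(230)) (array([44.37931034, 37.6408046 ]), np.int64(348))
 t 71.0 eef [ 0.5003 -0.2696  0.2999] w 0.0849 F [ 0.5  0.4 -0.1] q6 0.03
```

View pics/b14.png

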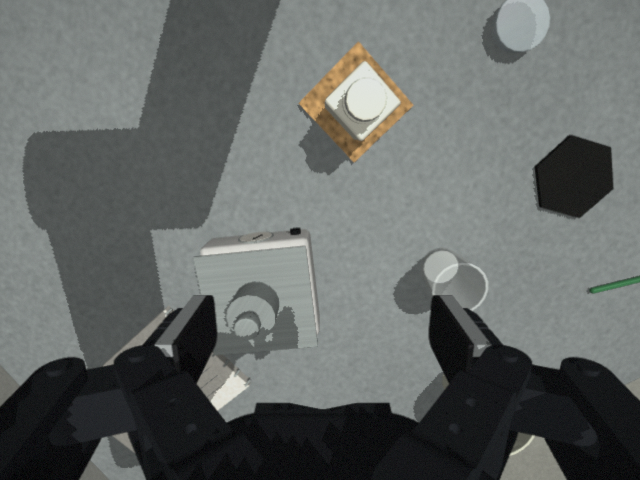

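View pics/i_side.png

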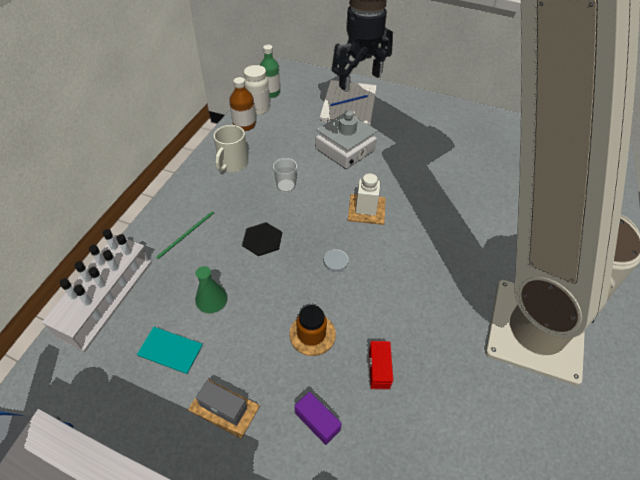

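The side view shows the weight on the pan (348,122), the bottle on the square mat (368,195), the jar on the round mat (312,325) and the box along the oblong mat (222,400). The hex mat is empty and the flask is where it started (211,290).

Run:
```python
from workcell import r
r.job_done(); print(r.sense()['time_s'])
```

```text
the job is handed in; nothing more can be done
the job is handed in; nothing more can be done
```

I put all four things in their places and handed the job in at about 71 s. The order was bottle to the hex mat, weight to the pan, bottle to the square mat, box to the hex mat, jar to the round mat, box to the oblong mat.

**Final checks:** in the wrist views each thing stands upright, and the hex mat is empty.

| Thing | Offset from centre |
|---|---|
| Weight on the pan | about 2.5 mm |
| Bottle on the square mat | about 2 mm, squared to the mat to about 1° |
| Jar on the round mat | about 1.5 mm |
| Box on the oblong mat | about 2 mm, aligned to about 1° |

- **Pan:** I let the weight down in 1 mm steps until the scale carried it before opening the jaws, about 8 mm from contact. I did not measure the pan's depth directly.
- **Weight:** it looked tilted by a few degrees in the gripper before I set it down, and stood upright after release.
- **Cameras:** the fixed cameras and the wrist camera disagreed by about 4–5 mm in y. I relied on the wrist camera because its views from opposite directions agreed to about 2 mm and the bottle grasp confirmed it.
- **Flask:** it looks unmoved in the before and after side views. A colour-mask comparison in the scene camera differed (centroid shift of about 6 pixels), which I put down to a shadow across the flask. The gripper never worked close to it.

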